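# Start the curing lamp at the model bench

### The job

Start a long cure of the glued model part, pressing each control with the fingertips: first tip the rocker on the loose switch block fully over to its other side by pressing its raised end, then push the longest of the timer's three keys fully down, and last press the round button on the curing station well in, for about half a second, and let it go. Leave the timer's other two keys and the square stop button unpressed; nothing is to be picked up, and the block and everything else stays where it is.

Things in the scene. Friction and masses are not known exactly. Their poses are not given: they have to be found in the camera images.
- switch_block: loose grey switch block, 120 x 66 x 36 mm, about 0.9 kg, lying flat on a 3 mm cutting mat and free to slide if shoved; it carries one mid-grey rocker between two low side cheeks on top. Origin: centre of its underside; x along its length towards the rocker end that is raised at the start, z up. It may lie at any yaw, to the left or the right of the station.
- rocker (a joint): tilt of the rocker, a mid-grey slab 72 mm long (along the block), 36 mm wide and 10 mm thick, on a cross pivot 52 mm above the block's underside. About 0 (up to 0.05) rad: the block's +x end is raised (0.2 rad from level); 0.4 rad: that end is fully down (0.2 rad the other way). Stays where it is left; turning it takes 4 to 5 N on rocker_raised_end, and it has a hard stop at 0.4.
- rocker_raised_end (a point): point on the top face of the rocker, 24 mm from the pivot towards the end that is raised at the start, moving with it; it goes down by 9.5 mm over the whole tilt. This is where to press.
- timer: fixed grey timer box 100 (x) x 180 (y) x 50 mm high, with three parallel black keys on top, each 26 mm wide, 52 mm apart in a row along y, standing 12 mm above the box: 26 mm long at -y, 44 mm in the middle, 66 mm at +y (lengths along x). Origin: centre of its underside. To the left or the right of the station, where the switch block is not.
- key_long (a joint): travel of the longest key (m): near 0 (up to 0.001) up, 0.007 fully down at a hard stop. Takes about 3 N and stays where it is left.
- key_long_top (a point): centre of the top face of the longest key, moving with it
- key_medium (a joint): travel of the middle key (m), 0 to 0.007, same action; not to be pressed
- key_short (a joint): travel of the shortest key (m), 0 to 0.007, same action; not to be pressed
- station: fixed curing station, 160 (x) x 260 (y) x 45 mm high, grey: a 110 mm turntable with a lamp over it on a post (to 215 mm high, head 84 mm across) centred at y = -70 mm; a round button (30 mm across) at x = -40, y = 90 mm and a square one (24 mm) at x = 45, y = 90 mm. Origin: centre of its underside.
- start (a joint): travel of the round start button (m), sprung: 0 out, 0.006 fully in at a hard stop. 1.5 N to begin, 5 N fully in; springs back when released.
- start_top (a point): centre of the top face of the round start button, 14 mm above the station's top when out, moving with it
- stop (a joint): travel of the square stop button (m), 0 to 0.006, sprung the same way, top 10 mm above the station; not to be pressed
- model_part: white plastic model part, 50 x 26 x 22 mm, lying on the round turntable of the curing station under its lamp. Bystander: origin at the centre of its underside.
- paint_pot: small glass paint pot, 34 mm across, 42 mm high, standing. Bystander.
- glue_bottle: white glue bottle, 40 mm across, 95 mm high, standing. Bystander.
- putty_tub: low round tub, 52 mm across, 34 mm high, standing in front of the station. Bystander.
- sanding_block: cork sanding block 65 x 34 x 24 mm. Bystander.
- sculpting_tool: spatula-like modelling tool, 140 mm long, lying. Bystander.
- tape_roll: ring of masking tape, 64 mm across, 19 mm high, lying flat. Bystander.
Not all that is in view belongs to the job. What is shaped like the timer but purple is not meant.

How it is judged:
By the outcome, as a careful person would: the job done as asked, in the order asked, and still so for the second after the job is handed in, with the robot touching nothing.
It also fails if it takes over 64 s, if anything falls off the work surface, if the arm or the gripper's body presses on something with over 40 N, if the wrist force passes 120 N, or if a joint passes its speed limit or range.

### The arm

A 7-joint arm with a two-finger parallel gripper is mounted at the origin on the work surface. World frame = base frame: x ahead of the robot, y to its left, z up, the work surface at z = 0. Lengths are in m, angles in rad, forces in N, time in s.
With the tool pointing down it reaches from about 0.425 to 0.925 m from the base axis. Payload 6.8 kg.
Tool frame: the origin (TCP) lies at the very end of the fingers, on their centre line; the grasp point (between the pads) lies bot.grip_depth behind it (bot.grip_depth is the distance from the TCP to the grasp point, in m); z points along the fingers, y is the line along which they close (so a half turn about z gives the same grasp; the last joint's range is limited). The gripper opens to 85 mm and grips with 20 to 120 N. Pads are 22 mm wide; open, the fingers measure 114 mm over their backs; the gripper's body (76 mm by 85 mm) begins 54 mm behind the grasp point. The pads swing forward as they close: fully open they stand 13 mm farther back than shut.
Start: joints at [-0.108, 0.477, 0.022, 1.555, -0.011, 1.109, -0.083], TCP at [0.675, 0, 0.196] pointing down, gripper open.
Joint ranges: [-2.96, 2.96], [-0.34, 2.1], [-1.41, 1.46], [0.24, 2.44], [-1.37, 4.51], [0.17, 1.92], [-2.96, 2.96]. Speed limits (rad/s): [2.39, 2.39, 3.14, 3.14, 3.14, 3.14, 3.14].

### API

Orientations are given as a unit quaternion [w, x, y, z].
In Python, from station import bot gives the robot as it stands.
- The arm moves only by the tool send_rows, never from a script. Its arguments are lists of equal length, an entry for each row: "slide": the shift along the tool's x, y, z in mm, a list of three; "roll": the turn about the tool's z in degrees; "claw": the opening, from 0 (shut) to 1 (fully open). A call has exactly 8 rows; each row is the pose to reach, as a shift and turn from the pose commanded when the call began, along the tool's axes at that moment; what a row does not reach only later rows make up. A row lasts 1/12 s, in which the tool goes at most 41.7 mm and 7.16 degrees, less where a joint would pass 70% of its speed; a pose out of reach is approached as far as the arm can. A call with a gripper value outside its range is refused whole. The fingers move at their own pace and stop on an object; "force" is the grip in N (left out, the last holds). Time passes only in rows, so rows that repeat a pose let the fingers close, or fill a call up. It gives the time, the measured TCP pose, the force, the opening and the grip force at its end, in the units of the state.
- bot.get_obs(): the state, without advancing time (a new reading comes with each control period).
- bot.read_camera(name): name is "scene" or "side" or "wrist"; returns the picture (400x640x3 uint8, red, green, blue); there is no depth.
- bot.camera_model(name): a dict with "camera_matrix" (3x3 intrinsics, pixels), "D" ([k1, k2, p1, p2, k3] as OpenCV has them; the pictures are not rectified), "camera_from_world" (4x4, takes a point from world to camera coordinates). Camera axes: x right, y down, z forward; pixel columns grow to the right and rows downward; lengths in m; the calibration is good to about 2 mm. A picture is of the moment at which its call begins: read the wrist's pose just before it. camera_model takes no time and is no camera call; for the wrist camera it gives the pose at the moment of the call.
- bot.hand_in(): hands the job in; it is judged then, once.
The state is a dict: "t": time; "q": joint angles; "joint_vel": joint speeds; "joint_torque": joint torques, N m; "eef_pos": TCP position; "tool_rot": TCP orientation; "contact_force": force on the tool from outside, world axes, zero at the start; "torque": the same for the moment, N m; "gripper_width": opening from 0.0 (shut) to 1.0 (fully open); "grasp_force": force on a finger pad.
Only numpy, scipy, OpenCV 4.12 (cv2) and the standard library are available. Lean on these libraries where they do the work, as an engineer would, in place of code of your own. Each camera call takes 0.05 s, during which the arm holds its last target. There are 200 camera calls.

## Working session

There is one attempt and no reset: what is moved stays moved. The work goes in short steps, Python scripts to look and compute and a tool call to move; the robot and the scene stay as the last step left them, time stands still between calls to the robot, and variables do not carry over. Pictures are saved under pics/ and viewed, at most 10 in all, crops included, and the job is handed in when it is done.

Besides the shell and the picture viewer there is one more tool, called after "Call:" as a command line: name --pt "numbers of a row" for each row, then --argument value for the rest. send_rows: Moves the arm, as the interface text tells. Its arguments: {"type":"object","properties":{"slide":{"type":"array","items":{"type":"array","items":{"type":"number"}}},"roll":{"type":"array","items":{"type":"number"}},"claw":{"type":"array","items":{"type":"number"}},"force":{"type":"number"}},"required":["slide","roll","claw"]}

```bash
mkdir -p pics
python3 - <<'E'
from station import bot
import cv2
for n in("scene","side"):
    cv2.imwrite(f"pics/{n}0.png",bot.read_camera(n)[:,:,::-1])
    m=bot.camera_model(n);print(n,m)
print(bot.get_obs(),bot.grip_depth)
E
```

```text
scene {'camera_matrix': array([[451.81122076,   0.        , 317.50973611],
       [  0.        , 451.81122076, 201.92605977],
       [  0.        ,   0.        ,   1.        ]]), 'D': array([-0.02292227,  0.        ,  0.        ,  0.        ,  0.        ]), 'camera_from_world': array([[-0.1189491 ,  0.9928917 ,  0.00414474,  0.18227111],
       [ 0.75190194,  0.09280305, -0.65271056, -0.35649545],
       [-0.64845554, -0.07452289, -0.75759603,  1.75613014],
       [ 0.        ,  0.        ,  0.        ,  1.        ]])}
side {'camera_matrix': array([[415.91010014,   0.        , 321.5179334 ],
       [  0.        , 415.91010014, 197.44931485],
       [  0.        ,   0.        ,   1.        ]]), 'D': array([-0.04254515,  0.        ,  0.        ,  0.        ,  0.        ]), 'camera_from_world': array([[-0.87917146, -0.4762153 ,  0.01662898,  0.42292062],
       [-0.2765222 ,  0.48146304, -0.83170236,  0.27888551],
       [ 0.38806315, -0.73580726, -0.55497266,  1.02797551],
       [ 0.        ,  0.        ,  0.        ,  1.        ]])}
{'t': 0.1, 'q': array([-0.10809924,  0.47773693,  0.02234263,  1.55634756, -0.01149657,
        1.10932836, -0.08310242]), 'joint_vel': array([ 5.44157854e-04, -3.46279930e-03,  1.07385111e-03, -3.06696338e-03,
       -4.24507091e-05, -4.09632371e-04,  6.08396847e-04]), 'joint_torque': array([ 5.69385389e-03, -5.97765398e+01,  1.61440808e+00, -2.81952703e+01,
        1.29656185e-02,  5.02699884e-03, -1.13572563e-05]), 'eef_pos': array([ 6.74397133e-01, -1.78595955e-05,  1.94812058e-01]), 'tool_rot': array([-5.51616423e-04,  7.07100005e-01,  7.07113051e-01, -6.41425369e-04]), 'contact_force': array([-0.37847142, -0.36776082, -0.16912509]), 'torque': array([ 0.01478574, -0.01186424, -0.02744649]), 'grasp_force': 0.0, 'gripper_width': 1.0012478633171629} 0.0187
```

View pics/scene0.png

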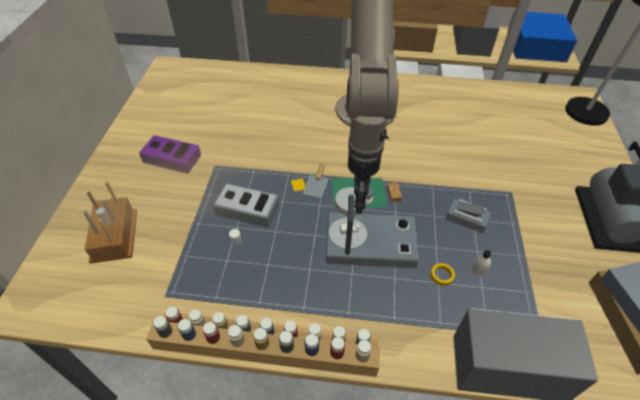

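View pics/side0.png

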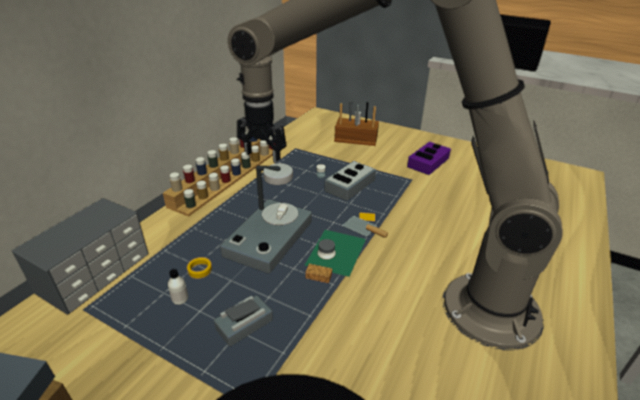

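The scene view shows the grey timer at (247,202), with the purple lookalike at (170,153). The switch block is at (469,214) and the station at (372,238), with its round button at (403,224) and its square button at (404,248). The grey timer fits the description. I'll check it in enlarged crops.

Run:
```python
import cv2,numpy as np
s=cv2.imread("pics/scene0.png");d=cv2.imread("pics/side0.png")
def c(i,x,y,w=66,h=50,k=6): return cv2.resize(i[y:y+h,x:x+w],None,fx=k,fy=k,interpolation=cv2.INTER_CUBIC)
m=np.vstack([np.hstack([c(s,213,178),c(s,437,190)]),np.hstack([c(s,365,208),c(d,210,288)])])
cv2.imwrite("pics/m0.png",m);print(m.shape)
```

```text
(600, 792, 3)
```

View pics/m0.png

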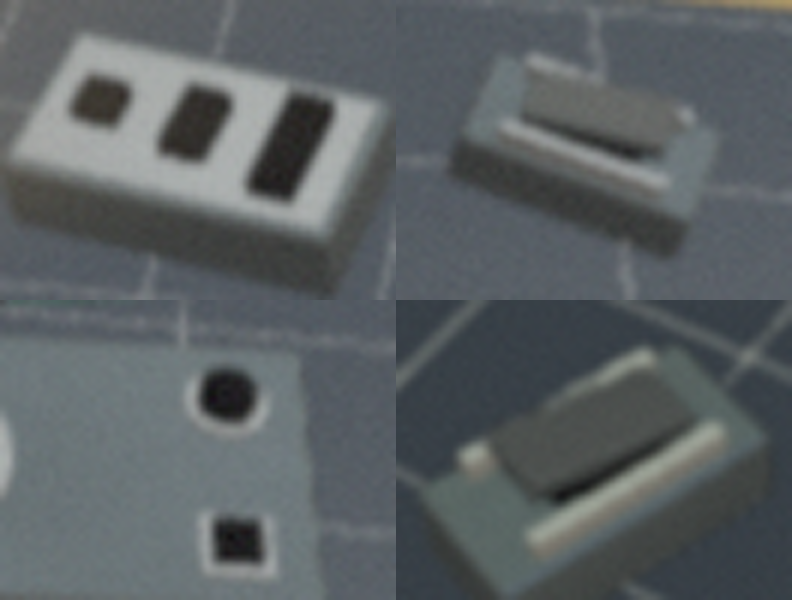

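```bash
cat > h.py <<'E'
import cv2,numpy as np
from scipy.optimize import least_squares
from station import bot
M={n:bot.camera_model(n) for n in("scene","side")}
def proj(n,P):
    m=M[n];T=m["camera_from_world"]
    return cv2.projectPoints(np.float64(P).reshape(-1,3),cv2.Rodrigues(T[:3,:3])[0],T[:3,3],m["camera_matrix"],m["D"])[0][:,0]
def back(n,uv,z):
    m=M[n];T=m["camera_from_world"]
    r=np.r_[cv2.undistortPoints(np.float64([[uv]]),m["camera_matrix"],m["D"])[0,0],1]
    R=T[:3,:3];d=R.T@r;c=-R.T@T[:3,3]
    return c+d*(z-c[2])/d[2]
def full(p,x,y): return (np.float64(p)+.5)/6-.5+[x,y]
def pose(p,L):
    c,s=np.cos(p[2]),np.sin(p[2]);L=np.float64(L)
    return np.c_[p[0]+c*L[:,0]-s*L[:,1],p[1]+s*L[:,0]+c*L[:,1],L[:,2]]
def fit(obs,p0):
    f=lambda p:np.concatenate([(proj(n,pose(p,L))-uv).ravel() for n,L,uv in obs])
    r=least_squares(f,p0,loss="soft_l1");return r.x,r.fun.reshape(-1,2).round(1).tolist()
E
python3 - <<'E'
from h import *
# timer, scene: corners & keys
z0=.003
k=full([[101,101],[196,122],[291,147]],213,178); c=full([[80,35],[385,100],[328,238],[8,160]],213,178)
for u in k:print("key",back("scene",u,.062+z0).round(4))
L=[[0,-.052,.062+z0],[0,0,.062+z0],[0,.052,.062+z0],[-.05,-.09,.05+z0],[-.05,.09,.05+z0],[.05,.09,.05+z0],[.05,-.09,.05+z0]]
p,r=fit([("scene",L,np.r_[k,c])],[.65,-.3,0]);print("timer",p.round(4),r, pose(p,L[2:3]))
b=full([[228,95],[238,240]],365,208)
print("start",back("scene",b[0],.059+z0),"stop",back("scene",b[1],.055+z0))
# block
cs=full([[104,55],[322,128],[289,222],[59,142]],437,190); cd=full([[274,48],[372,135],[109,298],[29,183]],210,288)
zt=.036+z0
for n,q in(("scene",cs),("side",cd)):
    for u in q: print(n,u.round(1),back(n,u,zt).round(4))
E
```

```text
key [ 0.5481 -0.3895  0.065 ]
key [ 0.5561 -0.3383  0.065 ]
key [ 0.5666 -0.2872  0.065 ]
timer [ 0.5543 -0.3387 -0.1677] [[0.0, -0.6], [-0.0, -0.5], [0.2, -0.9], [-0.6, -0.9], [2.2, 0.4], [0.3, 1.6], [-2.1, 1.3]] [[ 0.56299459 -0.28743762  0.065     ]]
start [0.59424715 0.13669245 0.062     ] stop [0.67687412 0.14169057 0.058     ]
scene [453.9 198.8] [0.4578 0.3    0.039 ]
scene [490.2 210.9] [0.4943 0.407  0.039 ]
scene [484.8 226.6] [0.558  0.3829 0.039 ]
scene [446.4 213.2] [0.52   0.2727 0.039 ]
side [255.2 295.6] [0.5143 0.2765 0.039 ]
side [271.6 310.1] [0.4546 0.2946 0.039 ]
side [227.8 337.2] [0.4948 0.4052 0.039 ]
side [214.4 318.1] [0.5547 0.3786 0.039 ]
```

Run:
```python
from h import *
def c(n,x,y,w=66,h=50,k=6):
    i=cv2.imread(f"pics/{n}0.png");return cv2.resize(i[y:y+h,x:x+w],None,fx=k,fy=k,interpolation=cv2.INTER_CUBIC)
def rock(yaw,z0=.003,t=.2):
    # slab top face & bottom, pivot at slab centre assumed
    L=[]
    for zz in(.005,-.005):
        for x,y in((-.036,-.018),(.036,-.018),(.036,.018),(-.036,.018)):
            L.append([x*np.cos(t)-zz*np.sin(t),y,.052+z0+x*np.sin(t)+zz*np.cos(t)])
    return pose([.506,.339,yaw],L)
def ov(n,x,y,yaw,col):
    im=c(n,x,y);q=((proj(n,rock(yaw))-[x,y]+.5)*6-.5).astype(int)
    cv2.polylines(im,[q[:4]],1,col,1);cv2.polylines(im,[q[4:]],1,col,1);return im
y=np.radians(71.3)
top=np.hstack([ov("scene",437,190,y,(0,255,0)),ov("scene",437,190,y+np.pi,(0,0,255))])
bot_=np.hstack([c("side",225,220),c("side",320,155)])
cv2.imwrite("pics/m1.png",np.vstack([top,bot_]))
side=np.hstack([ov("side",210,288,y,(0,255,0)),ov("side",210,288,y+np.pi,(0,0,255))])
cv2.imwrite("pics/m2.png",side)
```

```text
(no output)
```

View pics/m1.png

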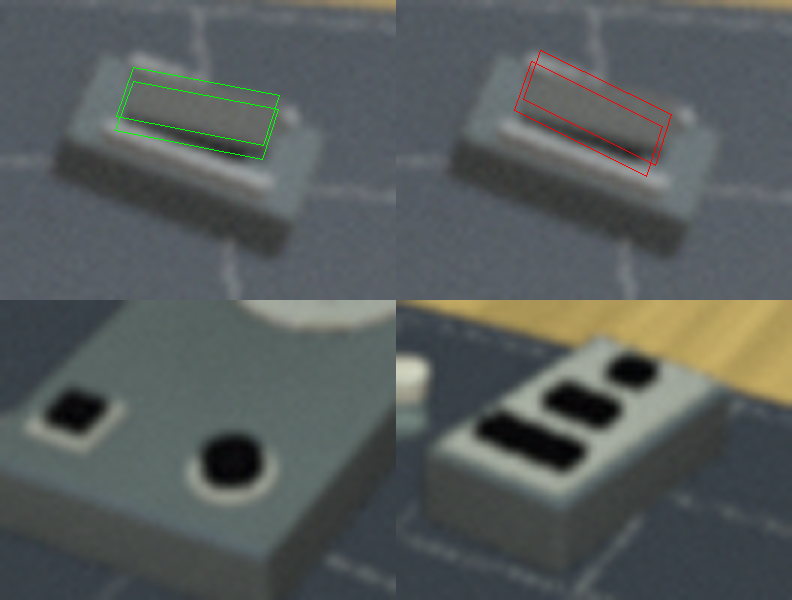

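View pics/m2.png

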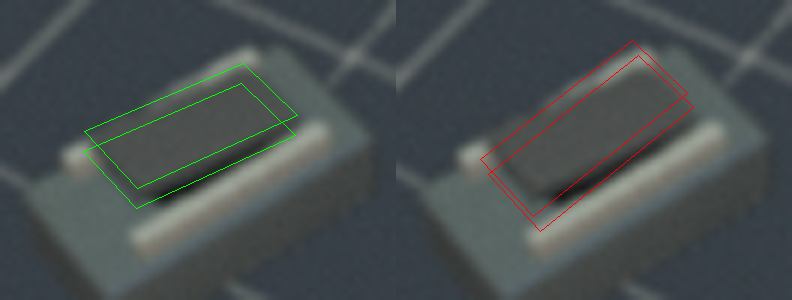

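Run:
```python
from h import *
for z0 in(0,.003):
    print("start",back("side",full([231,161],225,220),.059+z0).round(4),back("scene",full([228,95],365,208),.059+z0).round(4))
    print("long",back("side",full([135,141],320,155),.062+z0).round(4),back("scene",full([291,147],213,178),.062+z0).round(4))
    print("stop",back("side",full([76,112],225,220),.055+z0).round(4),back("scene",full([238,240],365,208),.055+z0).round(4))
p=[.5055,.3395,np.radians(71.3)]
print("press",pose(p,[[.024,0,.06]]),"putty",[back("scene",u,.03).round(3) for u in((348,240),(394,192),(352,212),(235,236))])
print("lamp scene",back("scene",(349,205),.2).round(3))
```

```text
start [0.5884 0.1358 0.059 ] [0.5918 0.1371 0.059 ]
long [ 0.5587 -0.2889  0.062 ] [ 0.5641 -0.288   0.062 ]
stop [0.6739 0.139  0.055 ] [0.6747 0.1421 0.055 ]
start [0.5862 0.1386 0.062 ] [0.5942 0.1367 0.062 ]
long [ 0.5566 -0.2844  0.065 ] [ 0.5666 -0.2872  0.065 ]
stop [0.6714 0.1418 0.058 ] [0.6769 0.1417 0.058 ]
press [[0.51319471 0.36223305 0.06      ]] putty [array([ 0.649, -0.017,  0.03 ]), array([0.444, 0.115, 0.03 ]), array([ 0.543, -0.012,  0.03 ]), array([ 0.676, -0.346,  0.03 ])]
lamp scene [ 0.661 -0.023  0.2  ]
```

Call:
send_rows --pt "0 0 -40" --pt "0 0 -80" --pt "0 0 -90" --pt "30 -13 -90" --pt "65 -29 -90" --pt "105 -46 -90" --pt "145 -64 -90" --pt "180 -79 -90" --roll '[0, 0, 0, 0, 0, 6, 12, 19]' --claw '[0, 0, 0, 0, 0, 0, 0, 0]'

```text
t: 0.77
eef_pos: [0.5954, 0.1802, 0.2855]
tool_rot: [-0.0, 0.815, 0.58, -0.0]
contact_force: [1.3, -0.0, 0.2]
gripper_width: -0.001
grasp_force: 0.0
```

```bash
cat > s.py <<'E'
import sys,numpy as np
from station import bot
from scipy.spatial.transform import Rotation as R
o=bot.get_obs();q=o["tool_rot"];r=R.from_quat(np.r_[q[1:],q[0]])
print(round(o["t"],2),o["eef_pos"].round(4),"F",o["contact_force"].round(1),"w",round(o["gripper_width"],2),"xaxis",r.as_matrix()[:,0].round(3),"z",r.as_matrix()[:,2].round(3))
if len(sys.argv)>3:
    t=np.float64(sys.argv[1:4]);print("slide mm",(r.inv().apply(t-o["eef_pos"])*1000).round(1))
E
python3 s.py .514 .365 .12
```

```text
0.77 [0.5954 0.1802 0.2855] F [ 1.3 -0.   0.2] w -0.0 xaxis [0.328 0.945 0.   ] z [-0.  0. -1.]
slide mm [ 148.  -137.4  165.5]
```

Call:
send_rows --pt "26 -24 0" --pt "54 -50 0" --pt "82 -76 0" --pt "110 -102 0" --pt "137 -127 20" --pt "148 -137 55" --pt "148 -137 85" --pt "148 -137 85" --roll '[0, 0, 0, 0, 0, 0, 0, 0]' --claw '[0, 0, 0, 0, 0, 0, 0, 0]'

```text
t: 1.43
eef_pos: [0.5101, 0.3618, 0.1939]
tool_rot: [0.0, 0.812, 0.583, -0.006]
contact_force: [-0.7, -1.1, -1.0]
gripper_width: 0.003
grasp_force: 0.0
```

```bash
python3 s.py .514 .365 .072
python3 - <<'E'
from h import *
M["wrist"]=bot.camera_model("wrist");im=bot.read_camera("wrist")[:,:,::-1].copy()
for n in("side",): pass
y=np.radians(71.3)
for yaw,col in((y,(0,255,0)),):
    L=[[x*np.cos(.2)-.005*np.sin(.2),w,.055+x*np.sin(.2)+.005*np.cos(.2)] for x,w in((-.036,-.018),(.036,-.018),(.036,.018),(-.036,.018))]
    L+=[[a,b,.039] for a,b in((-.06,-.033),(.06,-.033),(.06,.033),(-.06,.033))]
    q=proj("wrist",pose([.5055,.3395,yaw],L)).astype(int)
    cv2.polylines(im,[q[:4]],1,col,1);cv2.polylines(im,[q[4:]],1,col,1)
cv2.imwrite("pics/w0.png",im)
E
```

```text
1.43 [0.5101 0.3618 0.1939] F [-0.7 -1.1 -1. ] w 0.0 xaxis [ 0.319  0.948 -0.009] z [-0.009 -0.007 -1.   ]
slide mm [  5.5   3.4 121.9]
```

View pics/w0.png

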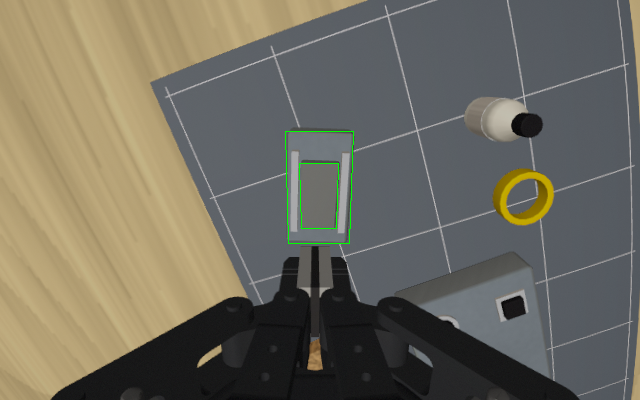

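The wrist view shows the predicted block and rocker outlines landing right on the real ones, with the rocker at (301–338, 162–228). The raised end is at the top of the picture, the +y side. I'll go down above it.

Call:
send_rows --pt "0 0 0" --pt "0 0 0" --pt "0 0 30" --pt "0 0 60" --pt "0 0 90" --pt "0 0 110" --pt "0 0 115" --pt "0 0 115" --roll '[0, 0, 0, 0, 0, 0, 0, 0]' --claw '[0, 0, 0, 0, 0, 0, 0, 0]'

```text
t: 2.15
eef_pos: [0.5154, 0.3623, 0.086]
tool_rot: [0.0, 0.814, 0.581, -0.0]
contact_force: [-1.0, -0.2, 0.5]
gripper_width: 0.001
grasp_force: 0.0
```

```bash
python3 s.py .514 .365 .066
```

```text
2.15 [0.5154 0.3623 0.086 ] F [-1.  -0.2  0.5] w 0.0 xaxis [ 0.324  0.946 -0.   ] z [ 0. -0. -1.]
slide mm [ 2.1 -2.2 20. ]
```

Call:
send_rows --pt "2 -2 5" --pt "2 -2 10" --pt "2 -2 15" --pt "2 -2 19" --pt "2 -2 22" --pt "2 -2 25" --pt "2 -2 28" --pt "2 -2 28" --roll '[0, 0, 0, 0, 0, 0, 0, 0]' --claw '[0, 0, 0, 0, 0, 0, 0, 0]'

```text
t: 2.82
eef_pos: [0.5132, 0.3652, 0.057]
tool_rot: [0.0, 0.813, 0.582, -0.0]
contact_force: [0.4, -0.3, 0.4]
gripper_width: -0.001
grasp_force: 0.0
```

Call:
send_rows --pt "0 0 1" --pt "0 0 2" --pt "0 0 2" --pt "0 0 2" --pt "0 0 2" --pt "0 0 2" --pt "0 0 2" --pt "0 0 2" --roll '[0, 0, 0, 0, 0, 0, 0, 0]' --claw '[0, 0, 0, 0, 0, 0, 0, 0]'

```text
t: 3.48
eef_pos: [0.5135, 0.3655, 0.0558]
tool_rot: [-0.0, 0.813, 0.582, 0.0]
contact_force: [0.5, -0.0, 0.1]
gripper_width: -0.0
grasp_force: 0.0
```

Call:
send_rows --pt "0 0 1" --pt "0 0 1" --pt "0 0 1" --pt "0 0 2" --pt "0 0 2" --pt "0 0 2" --pt "0 0 2" --pt "0 0 2" --roll '[0, 0, 0, 0, 0, 0, 0, 0]' --claw '[0, 0, 0, 0, 0, 0, 0, 0]'

```text
t: 4.15
eef_pos: [0.5135, 0.3654, 0.0537]
tool_rot: [0.0, 0.813, 0.582, 0.0]
contact_force: [0.3, -0.8, 0.3]
gripper_width: 0.0
grasp_force: 0.0
```

Call:
send_rows --pt "0 0 1" --pt "0 0 1" --pt "0 0 2" --pt "0 0 2" --pt "0 0 2" --pt "0 0 2" --pt "0 0 2" --pt "0 0 2" --roll '[0, 0, 0, 0, 0, 0, 0, 0]' --claw '[0, 0, 0, 0, 0, 0, 0, 0]'

```text
t: 4.82
eef_pos: [0.5135, 0.3655, 0.0518]
tool_rot: [0.0, 0.813, 0.582, 0.0]
contact_force: [0.2, 0.4, -1.0]
gripper_width: -0.001
grasp_force: 0.0
```

```bash
python3 - <<'E'
from h import *
s=bot.read_camera("scene")[:,:,::-1];d=bot.read_camera("side")[:,:,::-1]
def c(i,x,y,w=66,h=50,k=6): return cv2.resize(i[y:y+h,x:x+w],None,fx=k,fy=k,interpolation=cv2.INTER_CUBIC)
w=bot.read_camera("wrist")[:,:,::-1][100:350,200:464]
cv2.imwrite("pics/m3.png",np.vstack([np.hstack([c(s,437,190),c(d,210,288)]),np.hstack([cv2.resize(w,(396,300)),np.zeros((300,396,3),np.uint8)])]))
E
python3 s.py
```

```text
4.97 [0.5135 0.3655 0.0517] F [-0.4 -0.1  0.7] w 0.0 xaxis [0.323 0.947 0.   ] z [ 0.  0. -1.]
```

View pics/m3.png

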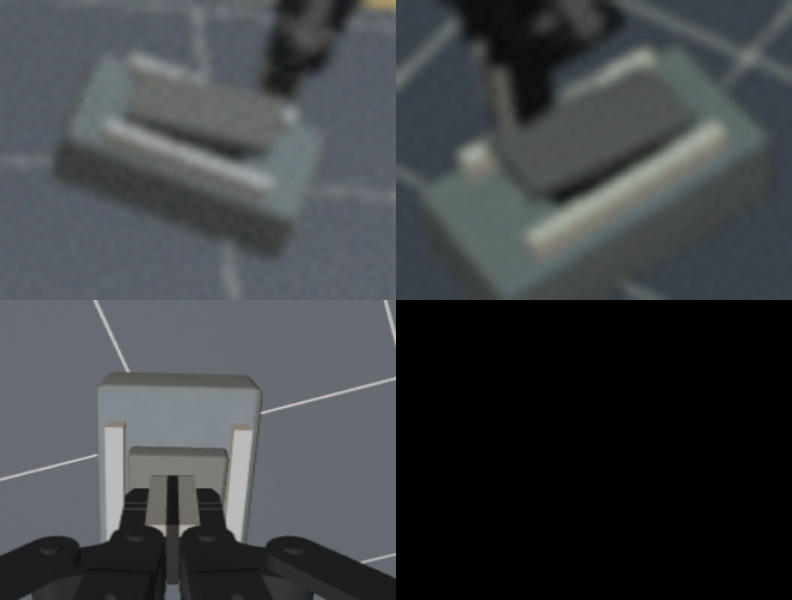

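Call:
send_rows --pt "0 0 0" --pt "0 0 0" --pt "0 0 0" --pt "0 0 0" --pt "0 0 0.5" --pt "0 0 1" --pt "0 0 1.5" --pt "0 0 2" --roll '[0, 0, 0, 0, 0, 0, 0, 0]' --claw '[0, 0, 0, 0, 0, 0, 0, 0]'

```text
t: 5.63
eef_pos: [0.5134, 0.3654, 0.0496]
tool_rot: [0.0, 0.813, 0.582, -0.0]
contact_force: [0.7, -0.2, -0.3]
gripper_width: 0.001
grasp_force: 0.0
```

```bash
python3 - <<'E'
from h import *
a=cv2.imread("pics/scene0.png");
n={"scene":bot.read_camera("scene")[:,:,::-1],"side":bot.read_camera("side")[:,:,::-1]}
for k,(x,y) in(("scene",(437,190)),("side",(210,288))):
    o=cv2.imread(f"pics/{k}0.png")[y:y+50,x:x+66].astype(float);w=n[k][y:y+50,x:x+66].astype(float)
    d=(w-o).mean(2); print(k); print(cv2.resize(d,(22,17),interpolation=cv2.INTER_AREA).round().astype(int))
E
python3 s.py
```

```text
scene
[[  3   2   1   2   1   1   2   2   2   2   3   2   2   1   0 -49 -66 -35
  -62 -59  -7   3]
 [  2   2   2   2   1   2   2   2   2   1   1   2   3   2  -3 -40 -31 -25
  -59 -18   0   2]
 [  2   2   1   1   1   2   2   2   1   2   0   2   1   2  -9 -50 -22 -19
  -21   1   2   3]
 [  3   2   1   1   2   1   3   2   2   2   2   2   1   2 -16 -60 -53 -50
  -15   2   0   1]
 [  2   2   1   2   2   1   2   2   2   1   2   2   2   1 -25 -58 -41 -18
    0   2   1   2]
 [  1   2   2   1   0   3   2   2   2   2   2   1   2   0 -10 -33 -15   1
    2   1   2   1]
 [  2   2   2   2   1   2   2   2   2   2   1   3   1   1   2   2   2   1
    3   1   1   2]
 [  2   2   2   1   1   1   3   2   1   2   2   1   2   2   1   1   4   0
    1   2   2   2]
 [  3   3   1   2   1   1   2   3   2   2   3   2   1   1   0   2   2   1
    3   2   2   1]
 [  2   2   1   0   1   1   1   1   1   1   3   3   2   2   2   1   1   1
    2   2   2   1]
 [  2   1   2   1   0   1   1   1   2   1   2   3   2   1   3   1   3   0
    3   2   1   3]
 [  2   1   3   1   1   1   2   2   1   2   0   1   2   2   1   2   3  
[... 1472 characters left out ...]
   4   5   4   4   5   4
    3   3   2   3]
 [  3   3   4   4   4   3   4   4   3   4   5   5   5   4   4   3   3   3
    3   2   3   3]
 [  3   2   3   3   4   4   4   4   5   5   5   5   4   3   3   3   3   3
    3   3   2   3]
 [  3   2   3   3   3   4   4   5   5   5   4   4   2   3   3   2   3   3
    2   3   2   3]
 [  3   3   2   3   4   4   4   4   5   4   4   3   3   3   3   2   3   3
    3   3   3   2]
 [  3   2   2   3   3   4   3   4   4   3   3   2   2   2   2   3   3   3
    3   3   3   3]
 [  3   3   3   3   3   4   4   4   4   2   3   3   3   4   3   3   3   3
    3   3   3   2]]
5.73 [0.5134 0.3654 0.0496] F [-0.3  0.1  0.5] w 0.0 xaxis [ 0.322  0.947 -0.   ] z [-0. -0. -1.]
```

Run:
```python
from h import *
p=bot.get_obs()["eef_pos"]
for k,o in(("scene",(437,190)),("side",(210,288))):
    im=(bot.read_camera(k)[:,:,::-1])[o[1]-25:o[1]+50,o[0]:o[0]+66]
    cv2.imwrite(f"pics/t_{k}.png",cv2.resize(im,None,fx=6,fy=6,interpolation=cv2.INTER_CUBIC))
    print(k,(proj(k,[p,p+[0,0,.02]])-o+.5)*6-.5)
a=cv2.imread("pics/t_scene.png");b=cv2.imread("pics/t_side.png")
cv2.imwrite("pics/m4.png",np.hstack([a,b]))
```

```text
scene [[249.05551141 135.84437162]
 [260.03239183 110.27174646]]
side [[134.13556575 183.33185635]
 [128.37658824 147.40596979]]
```

View pics/m4.png

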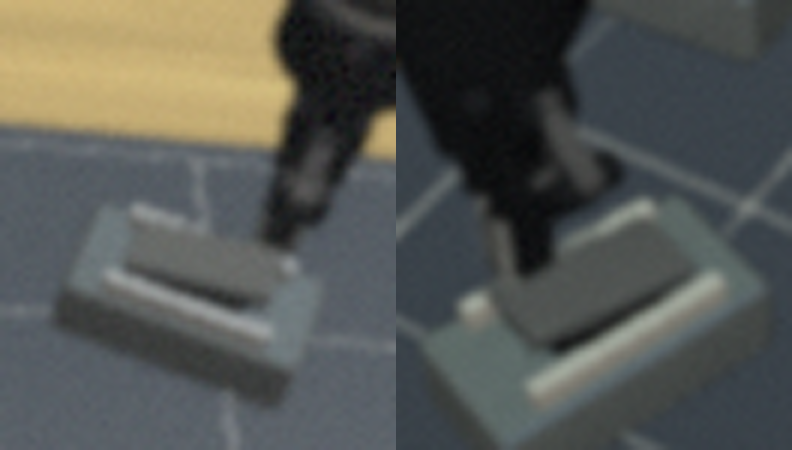

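The tip shows at scene crop (272,245) and side crop (515,275), about 30 mm higher than the reported TCP. The rocker hasn't moved and there's no contact force, so I'll keep lowering in small steps and watch the force.

Call:
send_rows --pt "0 0 1" --pt "0 0 2" --pt "0 0 3" --pt "0 0 4" --pt "0 0 5" --pt "0 0 6" --pt "0 0 7" --pt "0 0 8" --roll '[0, 0, 0, 0, 0, 0, 0, 0]' --claw '[0, 0, 0, 0, 0, 0, 0, 0]'

```text
t: 6.5
eef_pos: [0.5135, 0.3654, 0.0416]
tool_rot: [0.0, 0.813, 0.582, 0.0]
contact_force: [-0.6, -0.5, -0.5]
gripper_width: -0.001
grasp_force: 0.0
```

Run:
```python
from h import *
o=bot.get_obs();p=o["eef_pos"];print(p,o["contact_force"])
M["wrist"]=bot.camera_model("wrist");print("wrist tcp px",proj("wrist",[p]))
T=M["wrist"]["camera_from_world"];print("wrist cam pos",-T[:3,:3].T@T[:3,3])
for k,(x,y) in(("scene",(437,190)),("side",(210,288))):
    im=bot.read_camera(k)[:,:,::-1].astype(float).mean(2);old=cv2.imread(f"pics/{k}0.png").astype(float).mean(2)
    d=np.abs(im-old)[y:y+50,x:x+66]>12;r=np.argwhere(d);print(k,r.max(0),r[r[:,0]==r[:,0].max()].tolist())
```

```text
[0.51346232 0.36544285 0.04159562] [-0.58560106 -0.53373121 -0.54703069]
wrist tcp px [[315.87910781 232.63236229]]
wrist cam pos [0.53809187 0.43999884 0.21973052]
scene [19 61] [[19, 46], [19, 47]]
side [23 38] [[23, 20], [23, 21], [23, 22], [23, 23]]
```

Run:
```python
from h import *
r=least_squares(lambda p:np.r_[proj("scene",[p])[0]-[483.5,210],proj("side",[p])[0]-[231.5,312]],[.51,.36,.06]);print(r.x,r.fun)
```

```text
[0.51443448 0.368995   0.07015689] [-2.26695349 -1.77647843 -1.94909847  0.8831838 ]
```

Call:
send_rows --pt "0 0 1" --pt "0 0 2" --pt "0 0 3" --pt "0 0 4" --pt "0 0 5" --pt "0 0 6" --pt "0 0 7" --pt "0 0 8" --roll '[0, 0, 0, 0, 0, 0, 0, 0]' --claw '[0, 0, 0, 0, 0, 0, 0, 0]'

```text
t: 7.27
eef_pos: [0.5135, 0.3654, 0.0336]
tool_rot: [-0.0, 0.813, 0.582, 0.0]
contact_force: [0.3, -0.4, 0.7]
gripper_width: 0.001
grasp_force: 0.0
```

Call:
send_rows --pt "0 0 0.5" --pt "0 0 1" --pt "0 0 1.5" --pt "0 0 2" --pt "0 0 2.5" --pt "0 0 3" --pt "0 0 3.5" --pt "0 0 4" --roll '[0, 0, 0, 0, 0, 0, 0, 0]' --claw '[0, 0, 0, 0, 0, 0, 0, 0]'

```text
t: 7.93
eef_pos: [0.5135, 0.3655, 0.0298]
tool_rot: [0.0, 0.813, 0.582, 0.0]
contact_force: [-1.5, -0.4, 3.2]
gripper_width: 0.002
grasp_force: 1.4
```

Call:
send_rows --pt "0 0 1" --pt "0 0 2" --pt "0 0 3" --pt "0 0 4" --pt "0 0 5" --pt "0 0 6" --pt "0 0 7" --pt "0 0 7" --roll '[0, 0, 0, 0, 0, 0, 0, 0]' --claw '[0, 0, 0, 0, 0, 0, 0, 0]'

```text
t: 8.6
eef_pos: [0.514, 0.3668, 0.0232]
tool_rot: [-0.0, 0.813, 0.582, 0.001]
contact_force: [-0.1, 3.7, 3.9]
gripper_width: 0.002
grasp_force: 2.1
```

Call:
send_rows --pt "0 0 0.5" --pt "0 0 1" --pt "0 0 1.5" --pt "0 0 1.5" --pt "0 0 2" --pt "0 0 2" --pt "0 0 2" --pt "0 0 2" --roll '[0, 0, 0, 0, 0, 0, 0, 0]' --claw '[0, 0, 0, 0, 0, 0, 0, 0]'

```text
t: 9.27
eef_pos: [0.5141, 0.3668, 0.0213]
tool_rot: [-0.0, 0.813, 0.582, 0.001]
contact_force: [1.8, 4.7, 5.0]
gripper_width: -0.002
grasp_force: 3.0
```

Call:
send_rows --pt "0 0 0.5" --pt "0 0 1" --pt "0 0 1.5" --pt "0 0 1.5" --pt "0 0 1.5" --pt "0 0 1.5" --pt "0 0 1.5" --pt "0 0 1.5" --roll '[0, 0, 0, 0, 0, 0, 0, 0]' --claw '[0, 0, 0, 0, 0, 0, 0, 0]'

```text
t: 9.93
eef_pos: [0.5142, 0.3669, 0.0201]
tool_rot: [-0.0, 0.813, 0.582, 0.001]
contact_force: [1.0, 5.3, 7.6]
gripper_width: -0.0
grasp_force: 4.0
```

Run:
```python
from h import *
s=bot.read_camera("scene")[:,:,::-1];d=bot.read_camera("side")[:,:,::-1]
def c(i,x,y,w=66,h=50,k=6): return cv2.resize(i[y:y+h,x:x+w],None,fx=k,fy=k,interpolation=cv2.INTER_CUBIC)
a=cv2.imread("pics/scene0.png");b=cv2.imread("pics/side0.png")
cv2.imwrite("pics/m5.png",np.vstack([np.hstack([c(s,437,190),c(d,210,288)]),np.hstack([c(a,437,190),c(b,210,288)])]))
```

```text
(no output)
```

View pics/m5.png

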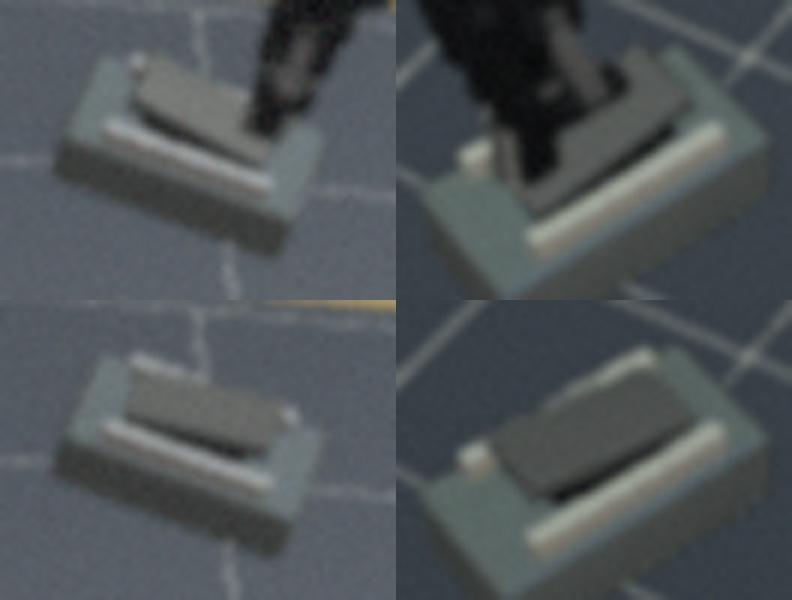

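Call:
send_rows --pt "0 0 0.5" --pt "0 0 1" --pt "0 0 1.5" --pt "0 0 1.5" --pt "0 0 1.5" --pt "0 0 1.5" --pt "0 0 1.5" --pt "0 0 1.5" --roll '[0, 0, 0, 0, 0, 0, 0, 0]' --claw '[0, 0, 0, 0, 0, 0, 0, 0]'

```text
t: 10.7
eef_pos: [0.5142, 0.367, 0.0197]
tool_rot: [-0.0, 0.813, 0.582, 0.001]
contact_force: [-0.9, 2.9, 15.3]
gripper_width: 0.003
grasp_force: 8.1
```

Call:
send_rows --pt "0 0 0.5" --pt "0 0 0.8" --pt "0 0 0.8" --pt "0 0 0" --pt "0 0 -5" --pt "0 0 -20" --pt "0 0 -50" --pt "0 0 -85" --roll '[0, 0, 0, 0, 0, 0, 0, 0]' --claw '[0, 0, 0, 0, 0, 0, 0, 0]'

```text
t: 11.37
eef_pos: [0.511, 0.3619, 0.1002]
tool_rot: [0.001, 0.813, 0.582, -0.005]
contact_force: [0.7, 0.7, -0.3]
gripper_width: -0.003
grasp_force: 0.0
```

```bash
python3 - <<'E'
from h import *
# compare against ideal full tilt: offset of rocker outlines in side+scene after lift
s=bot.read_camera("scene")[:,:,::-1];d=bot.read_camera("side")[:,:,::-1];w=bot.read_camera("wrist")[:,:,::-1]
cv2.imwrite("pics/sc1.png",s);cv2.imwrite("pics/sd1.png",d);cv2.imwrite("pics/w1.png",w)
E
python3 s.py .561 -.288 .2
```

```text
11.52 [0.5146 0.3649 0.1046] F [0.1 0.8 0.2] w 0.0 xaxis [0.324 0.946 0.001] z [ 0.002  0.001 -1.   ]
slide mm [-602.6  255.3  -95.6]
```

Call:
send_rows --pt "0 0 -40" --pt "0 0 -80" --pt "0 0 -118" --pt "-20 8 -145" --pt "-52 22 -150" --pt "-88 37 -150" --pt "-125 53 -150" --pt "-162 69 -150" --roll '[0, 0, 0, 0, 0, 0, 0, 0]' --claw '[0, 0, 0, 0, 0, 0, 0, 0]'

```text
t: 12.18
eef_pos: [0.525, 0.1868, 0.2508]
tool_rot: [-0.0, 0.813, 0.582, -0.002]
contact_force: [0.1, 0.5, -0.6]
gripper_width: 0.003
grasp_force: 0.0
```

Call:
send_rows --pt "-36 15 0" --pt "-72 31 0" --pt "-108 46 0" --pt "-144 61 0" --pt "-180 76 0" --pt "-216 92 0" --pt "-252 107 0" --pt "-288 122 0" --roll '[0, 0, 0, 0, 0, 0, -4, -9]' --claw '[0, 0, 0, 0, 0, 0, 0, 0]'

```text
t: 12.85
eef_pos: [0.5469, -0.1245, 0.2506]
tool_rot: [-0.001, 0.764, 0.645, -0.002]
contact_force: [1.0, -1.1, -0.2]
gripper_width: 0.0
grasp_force: 0.0
```

```bash
python3 s.py .561 -.288 .15
```

```text
12.85 [ 0.5469 -0.1245  0.2506] F [ 1.  -1.1 -0.2] w 0.0 xaxis [ 0.168  0.986 -0.001] z [-0.005 -0.    -1.   ]
slide mm [-158.7   41.9  100.6]
```

Call:
send_rows --pt "-38 10 0" --pt "-76 20 0" --pt "-114 30 20" --pt "-142 37 45" --pt "-156 41 80" --pt "-156 41 110" --pt "-156 41 130" --pt "-156 41 130" --roll '[0, 0, 0, 0, 0, 0, 0, 0]' --claw '[0, 0, 0, 0, 0, 0, 0, 0]'

```text
t: 13.52
eef_pos: [0.5571, -0.2815, 0.1156]
tool_rot: [-0.006, 0.765, 0.643, -0.004]
contact_force: [-0.5, 0.2, -0.9]
gripper_width: 0.001
grasp_force: 0.0
```

Call:
send_rows --pt "0 0 0" --pt "0 0 0" --pt "0 0 10" --pt "0 0 20" --pt "0 0 30" --pt "0 0 40" --pt "0 0 45" --pt "0 0 45" --roll '[0, 0, 0, 0, 0, 0, 0, 0]' --claw '[0, 0, 0, 0, 0, 0, 0, 0]'

```text
t: 14.18
eef_pos: [0.5618, -0.2822, 0.0758]
tool_rot: [-0.001, 0.765, 0.644, -0.001]
contact_force: [-0.5, 0.3, 0.4]
gripper_width: -0.002
grasp_force: 0.0
```

```bash
python3 - <<'E'
from h import *
o=bot.get_obs();print(o["eef_pos"],o["contact_force"])
W=bot.read_camera("wrist")[:,:,::-1]
s=bot.read_camera("scene")[:,:,::-1];d=bot.read_camera("side")[:,:,::-1]
def c(i,x,y,w=66,h=50,k=6): return cv2.resize(i[y:y+h,x:x+w],None,fx=k,fy=k,interpolation=cv2.INTER_CUBIC)
r=cv2.imread("pics/w1.png")
cv2.imwrite("pics/m6.png",np.vstack([np.hstack([c(s,213,178),c(d,320,155)]),np.hstack([cv2.resize(W[100:350,188:518],(396,300)),c(s,437,190)])]))
E
python3 s.py .561 -.288 .03
```

```text
[ 0.56176925 -0.2822024   0.07583022] [-0.5356498   0.29838733  0.44164484]
14.33 [ 0.5631 -0.283   0.0779] F [-0.9  0.1  0.6] w -0.0 xaxis [ 0.171  0.985 -0.   ] z [ 0. -0. -1.]
slide mm [-5.3 -1.3 47.9]
```

View pics/m6.png

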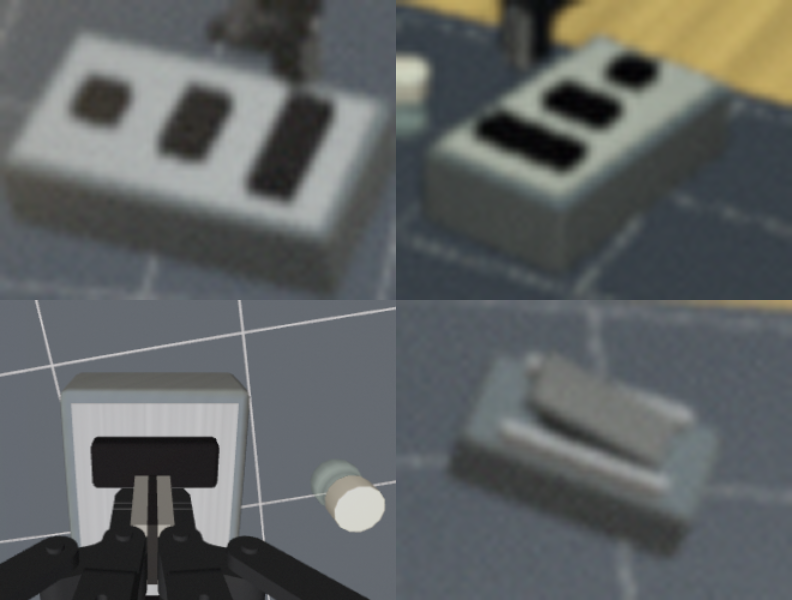

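The wrist view shows the fingertips lined up over the longest key, which runs from (92,437) to (218,487) in the crop. The scene crop shows the rocker tipped over and the block where it was. I'll press the key now.

Call:
send_rows --pt "-5 -1 10" --pt "-5 -1 20" --pt "-5 -1 28" --pt "-5 -1 35" --pt "-5 -1 41" --pt "-5 -1 45" --pt "-5 -1 47" --pt "-5 -1 47" --roll '[0, 0, 0, 0, 0, 0, 0, 0]' --claw '[0, 0, 0, 0, 0, 0, 0, 0]'

```text
t: 15.0
eef_pos: [0.5609, -0.2873, 0.0301]
tool_rot: [-0.0, 0.765, 0.644, -0.0]
contact_force: [-0.6, -0.4, -0.5]
gripper_width: 0.002
grasp_force: 0.0
```

Call:
send_rows --pt "0 0 1" --pt "0 0 2" --pt "0 0 3" --pt "0 0 4" --pt "0 0 5" --pt "0 0 6" --pt "0 0 7" --pt "0 0 8" --roll '[0, 0, 0, 0, 0, 0, 0, 0]' --claw '[0, 0, 0, 0, 0, 0, 0, 0]'

```text
t: 15.67
eef_pos: [0.5615, -0.2877, 0.0229]
tool_rot: [0.0, 0.765, 0.644, 0.0]
contact_force: [1.1, 0.3, 2.7]
gripper_width: -0.001
grasp_force: 1.4
```

Call:
send_rows --pt "0 0 1" --pt "0 0 2" --pt "0 0 3" --pt "0 0 3.5" --pt "0 0 4" --pt "0 0 4.5" --pt "0 0 5" --pt "0 0 5" --roll '[0, 0, 0, 0, 0, 0, 0, 0]' --claw '[0, 0, 0, 0, 0, 0, 0, 0]'

```text
t: 16.33
eef_pos: [0.5617, -0.2878, 0.0218]
tool_rot: [0.0, 0.765, 0.644, 0.001]
contact_force: [-9.2, 4.8, 36.1]
gripper_width: -0.001
grasp_force: 17.8
```

Call:
send_rows --pt "0 0 0.5" --pt "0 0 1" --pt "0 0 1" --pt "0 0 1" --pt "0 0 1" --pt "0 0 1" --pt "0 0 1" --pt "0 0 1" --roll '[0, 0, 0, 0, 0, 0, 0, 0]' --claw '[0, 0, 0, 0, 0, 0, 0, 0]'

```text
t: 17.0
eef_pos: [0.5618, -0.2878, 0.0217]
tool_rot: [0.0, 0.765, 0.644, 0.001]
contact_force: [-12.8, 6.8, 41.8]
gripper_width: -0.0
grasp_force: 21.2
```

Call:
send_rows --pt "0 0 -4" --pt "0 0 -10" --pt "0 0 -30" --pt "0 0 -65" --pt "0 0 -105" --pt "0 0 -145" --pt "0 0 -185" --pt "0 0 -220" --roll '[0, 0, 0, 0, 0, 0, 0, 0]' --claw '[0, 0, 0, 0, 0, 0, 0, 0]'

```text
t: 17.67
eef_pos: [0.5609, -0.2876, 0.2389]
tool_rot: [0.0, 0.765, 0.644, 0.0]
contact_force: [0.9, -0.5, -0.2]
gripper_width: -0.003
grasp_force: 0.0
```

```bash
python3 s.py .590 .1365 .2417
```

```text
17.67 [ 0.5609 -0.2876  0.2389] F [ 0.9 -0.5 -0.2] w -0.0 xaxis [ 0.171  0.985 -0.   ] z [ 0. -0. -1.]
slide mm [422.9 -43.7  -2.9]
```

Call:
send_rows --pt "36 -4 0" --pt "72 -7 0" --pt "108 -11 0" --pt "144 -15 0" --pt "180 -19 0" --pt "216 -22 0" --pt "252 -26 0" --pt "288 -30 0" --roll '[0, 0, 0, 0, 0, 0, 0, 0]' --claw '[0, 0, 0, 0, 0, 0, 0, 0]'

```text
t: 18.33
eef_pos: [0.58, 0.003, 0.2361]
tool_rot: [-0.0, 0.765, 0.644, -0.0]
contact_force: [0.8, -0.1, 0.4]
gripper_width: 0.002
grasp_force: 0.0
```

Call:
send_rows --pt "36 -4 0" --pt "72 -7 0" --pt "108 -11 0" --pt "135 -14 0" --pt "135 -14 35" --pt "135 -14 70" --pt "135 -14 105" --pt "135 -14 130" --roll '[0, 0, 0, 0, 0, 0, 0, 0]' --claw '[0, 0, 0, 0, 0, 0, 0, 0]'

```text
t: 19.0
eef_pos: [0.5878, 0.1364, 0.1031]
tool_rot: [-0.001, 0.765, 0.644, -0.002]
contact_force: [-0.4, -0.2, -0.7]
gripper_width: 0.001
grasp_force: 0.0
```

Call:
send_rows --pt "0 0 15" --pt "0 0 30" --pt "0 0 40" --pt "0 0 50" --pt "0 0 55" --pt "0 0 55" --pt "0 0 55" --pt "0 0 55" --roll '[0, 0, 0, 0, 0, 0, 0, 0]' --claw '[0, 0, 0, 0, 0, 0, 0, 0]'

```text
t: 19.67
eef_pos: [0.5905, 0.1369, 0.0525]
tool_rot: [0.0, 0.765, 0.644, 0.001]
contact_force: [-0.1, 0.4, 0.3]
gripper_width: -0.001
grasp_force: 0.0
```

```bash
python3 s.py .590 .1365 .0257
python3 - <<'E'
from h import *
# fingertip vs button in side/scene: overlay not viewed; wrist button centre
M["wrist"]=bot.camera_model("wrist");p=bot.get_obs()["eef_pos"];w=bot.read_camera("wrist")
cv2.imwrite("pics/w2.png",w[:,:,::-1])
print(proj("wrist",[p,[.59,.1365,.059],[.675,.1405,.055]]).round(0))
u=proj("wrist",[[.675,.1405,.055]])[0].astype(int)
g=w.mean(2)[u[1]-25:u[1]+25,u[0]-25:u[0]+25];m=(g<45);print(m.sum(),np.argwhere(m).mean(0)-25 if m.any() else 0)
E
```

```text
19.67 [0.5905 0.1369 0.0525] F [-0.1  0.4  0.3] w -0.0 xaxis [0.171 0.985 0.001] z [ 0.001  0.    -1.   ]
slide mm [-0.5 -0.5 26.8]
[[316. 233.]
 [315. 238.]
 [464. 204.]]
1800 [ 0.14944444 -2.09833333]
```

Call:
send_rows --pt "0 0 8" --pt "0 0 15" --pt "0 0 20" --pt "0 0 23" --pt "0 0 23" --pt "0 0 23" --pt "0 0 23" --pt "0 0 23" --roll '[0, 0, 0, 0, 0, 0, 0, 0]' --claw '[0, 0, 0, 0, 0, 0, 0, 0]'

```text
t: 20.38
eef_pos: [0.5901, 0.1368, 0.029]
tool_rot: [0.0, 0.765, 0.644, 0.0]
contact_force: [-0.7, 0.1, -0.2]
gripper_width: -0.001
grasp_force: 0.0
```

Call:
send_rows --pt "0 0 0" --pt "0 0 0" --pt "0 0 0" --pt "0 0 5.5" --pt "0 0 11" --pt "0 0 11" --pt "0 0 11" --pt "0 0 11" --roll '[0, 0, 0, 0, 0, 0, 0, 0]' --claw '[0, 0, 0, 0, 0, 0, 0, 0]'

```text
t: 21.05
eef_pos: [0.5908, 0.137, 0.0202]
tool_rot: [0.0, 0.765, 0.644, 0.001]
contact_force: [-6.2, -1.9, 23.8]
gripper_width: 0.0
grasp_force: 12.0
```

Fully in, with 24 N against the stop. I'll hold briefly and release.

Call:
send_rows --pt "0 0 0" --pt "0 0 -6" --pt "0 0 -25" --pt "0 0 -60" --pt "0 0 -95" --pt "0 0 -130" --pt "0 0 -150" --pt "0 0 -150" --roll '[0, 0, 0, 0, 0, 0, 0, 0]' --claw '[0, 0, 0, 0, 0, 0, 0, 0]'

```text
t: 21.72
eef_pos: [0.593, 0.1375, 0.1726]
tool_rot: [0.002, 0.765, 0.644, 0.004]
contact_force: [0.5, 0.6, -0.1]
gripper_width: 0.002
grasp_force: 0.0
```

```bash
python3 s.py
python3 - <<'E'
from h import *
s=bot.read_camera("scene")[:,:,::-1].astype(float).mean(2);d=bot.read_camera("side")[:,:,::-1].astype(float).mean(2)
for n,i,R in(("scene",s,{"block":(437,190),"timer":(213,178)}),("side",d,{"block":(210,288),"timer":(320,155)})):
    o=cv2.imread(f"pics/{n}0.png").astype(float).mean(2)
    for k,(x,y) in R.items():
        m=np.argwhere(np.abs(i-o)[y:y+50,x:x+66]>14);print(n,k,len(m),(m.min(0)*6,m.max(0)*6) if len(m) else "")
E
```

```text
21.72 [0.593  0.1375 0.1726] F [ 0.5  0.6 -0.1] w 0.0 xaxis [0.171 0.985 0.004] z [ 0.008  0.003 -1.   ]
scene block 185 (array([ 60, 120]), array([168, 282]))
scene timer 85 (array([ 84, 240]), array([186, 330]))
side block 196 (array([42, 84]), array([216, 294]))
side timer 85 (array([102,  72]), array([150, 192]))
```

The only changes since the start are around the rocker and the long key, as intended. Handing in.

```bash
python3 -c "
from station import bot
print(bot.hand_in())"
```

```text
the job is handed in; nothing more can be done
None
```

I tipped the rocker fully over, then pushed the timer's longest key down to its stop, then pressed the round start button fully in for about half a second and released it; the job was handed in about 22 s into the 64 s limit, but no verdict came back.

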